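Clear the chain winder and hold its tension arm open

TASK

Before a colleague threads the little bench winder, put the two brass offcuts lying on its base plate into the open scrap tin, leaving the die disc, the cone punch and the ring die where they are. Then take the winder's spring-loaded tension arm by its upright finger post and swing it, counter-clockwise seen from above, all the way to its stop. Finish while holding it there with the gripper's fingers: do not let go, the spring would throw it back.

Things in the scene. Friction and masses are not known exactly. Their poses are not given: they have to be found in the camera images.
- winder: Chain winder, fixed: grey base plate 200 (x) x 220 (y) x 12 mm. Origin: centre of its underside, on the bench; z up. On it, (x, y) in mm: arm pivot (0, 70); spool 36 across, top at height 62, (55, 82); roller 26 across, top at 42, (-72, 66); stop pin 10 across, top at 38, (37, 41). Heights are above the bench. The arm sweeps over the -y half, from the -x to the +x side.
- pivot (a point): Point on the vertical axis of the tension arm, 26 mm above the bench, in the pivot body (44 mm across, top at 67 mm). The steel arm is a flat bar 18 mm wide, 12 mm thick, its underside 26 mm above the bench, from here to an idler wheel (30 mm across, as thick as the bar) with an upright finger post on it, 130 mm from this axis.
- post_top (a point): Centre of the top of the finger post: a plain upright round aluminium post 16 mm in diameter at the arm's free end. The top is 90 mm above the bench, the bare post is 52 mm tall, from 38 mm (top of the idler wheel) to 90 mm.
- swing (a joint): Angle of the tension arm about its vertical pivot, rad. 0 = at rest, bar pointing 125 degrees clockwise (from above) from the winder's x axis; grows counter-clockwise from above to 1.22 = against the stop. The spring always pulls it back to 0: about 2.3 N at the post to start it moving, 7 N at the stop.
- offcut_bar: Brass offcut, a plain bar end 30 (x) x 20 (y) x 20 (z) mm, 0.1 kg, lying on the winder's plate, in the way of the arm. Origin at the centre of its underside; z up as it lies.
- offcut_step: Brass offcut, a stepped chunk 32 (x) x 22 (y) mm, 12 mm thick, with a raised block 20 (x) x 22 (y) mm up to 22 mm high whose centre is 6 mm towards -x, 0.1 kg, lying on the winder's plate in the way of the arm. Origin at the centre of its underside; z up as it lies.
- scrap_tin: Open square steel scrap tin, fixed to the bench, 140 x 140 mm and 60 mm high, walls 4 mm; to the left or the right of the winder. Origin at the centre of its underside.
- die_disc: Bystander: thick steel disc 120 mm across and 28 mm high with a ring of holes, on the side of the winder away from the tin. Origin at the centre of its underside.
- cone_punch: Bystander: steel cone 50 mm across at its foot and 48 mm high, at a far corner of the winder. Origin at the centre of its underside.
- ring_die: Bystander: thick steel ring 60 mm across with a 22 mm hole, 32 mm high, at a far corner of the winder. Origin at the centre of its underside.
Not all that is in view belongs to the job. Leave any orange look-alike of the scrap_tin alone.

How it is judged:
By the outcome, as a careful person would: the job done as asked, in the order asked, and still so for the second after the job is handed in, while the arm keeps its last pose, push and grip.
It also fails if it takes over 67 s, if anything falls off the work surface, if the arm or the gripper's body presses on something with over 40 N, if the wrist force passes 120 N, or if a joint passes its speed limit or range.

ROBOT

A 7-joint arm with a two-finger parallel gripper is mounted at the origin on the work surface. World frame = base frame: x ahead of the robot, y to its left, z up, the work surface at z = 0. Lengths are in m, angles in rad, forces in N, time in s.
With the tool pointing down it reaches from about 0.425 to 0.95 m from the base axis. Payload 16.7 kg.
Tool frame: the origin (TCP) lies at the very end of the fingers, on their centre line; the grasp point (between the pads) lies 19 mm behind it (tcp_to_grasp is the distance from the TCP to the grasp point, in m); z points along the fingers, y is the line along which they close (so a half turn about z gives the same grasp; the last joint's range is limited). The gripper opens to 94 mm and grips with 3 to 60 N. Pads are 16 mm wide; open, the fingers measure 119 mm over their backs; the gripper's body (75 mm by 177 mm) begins 78 mm behind the grasp point.
Start: joints at [1.161, 0.426, 0.074, 1.606, -0.034, 1.111, -0.067], TCP at [0.174, -0.652, 0.168] pointing down, gripper open.
Joint ranges: [-2.85, 2.85], [-0.5, 2.14], [-1.23, 1.37], [0.21, 2.46], [-1.02, 4.16], [0.16, 2.05], [-2.73, 2.73]. Speed limits (rad/s): [1.89, 1.89, 2.39, 2.39, 3.01, 3.01, 3.01].

INTERFACE

Orientations are given as [roll, pitch, yaw] about the fixed x, y, z axes, in that order (R = Rz(yaw) Ry(pitch) Rx(roll)).
In Python, from workcell import sense, snapshot, get_calibration, sign_off, tcp_to_grasp gives the robot as it stands.
- The arm moves only by the tool move_arm, never from a script. Its argument "deltas" is a list of rows, each a list of 3 entries, a list of its own where there are three numbers: the shift along the tool's x, y, z in mm, then the turn, a rotation vector about the tool's x, y, z in degrees, then the closure, from 0 (fully open) to 1 (shut). In form: [[[tx, ty, tz], [ax, ay, az], jaw], ...]. A call has 1 to 5 rows; each row is the pose to reach, as a shift and turn from the pose commanded when the call began, along the tool's axes at that moment; what a row does not reach only later rows make up. A row lasts 1/8 s, in which the tool goes at most 62.5 mm and 10.7 degrees, less where a joint would pass 70% of its speed; a pose out of reach is approached as far as the arm can. A call with a gripper value outside its range is refused whole. The fingers move at their own pace and stop on an object; "grip_force" is the grip in N (left out, the last holds). Time passes only in rows, so rows that repeat a pose let the fingers close. It gives the time, the measured TCP pose, the force, the opening and the grip force at its end, in the units of the state.
- sense(): the state, without advancing time (a new reading comes with each control period).
- snapshot(name): name is "side" or "top" or "wrist"; returns the picture (480x640x3 uint8, red, green, blue); there is no depth.
- get_calibration(name): a dict with "camera_matrix" (3x3 intrinsics, pixels), "R" (3x3) and "t" (3): a world point X has camera coordinates R X + t. Camera axes: x right, y down, z forward; pixel columns grow to the right and rows downward; lengths in m; the calibration is good to about 2 mm. A picture is of the moment at which its call begins: read the wrist's pose just before it. get_calibration takes no time and is no camera call; for the wrist camera it gives the pose at the moment of the call.
- sign_off(): hands the job in; it is judged then, once.
The state is a dict: "t": time; "joints": joint angles; "dq": joint speeds; "joint_torque": joint torques, N m; "position": TCP position; "tcp_rot": TCP orientation; "ft_force": force on the tool from outside, world axes, zero at the start; "ft_torque": the same for the moment, N m; "grip_width": finger opening in m; "grasp_force": force on a finger pad.
Only numpy, scipy, OpenCV 4.12 (cv2) and the standard library are available. Lean on these libraries where they do the work, as an engineer would, in place of code of your own. Each camera call takes 0.05 s, during which the arm holds its last target. There are 200 camera calls.

## Working session

There is one attempt and no reset: what is moved stays moved. The work goes in short steps, Python scripts to look and compute and a tool call to move; the robot and the scene stay as the last step left them, time stands still between calls to the robot, and variables do not carry over. Pictures are saved under pics/ and viewed, at most 10 in all, crops included, and the job is handed in when it is done.

Besides the shell and the picture viewer there is one more tool, called after "Emit:" in YAML: its name, and indented under it one key for each argument. move_arm: Moves the arm, as the interface text tells. Its arguments: {"type":"object","properties":{"deltas":{"type":"array","items":{"type":"array"}},"grip_force":{"type":"number"}},"required":["deltas"]}

```bash
mkdir -p pics; python3 - <<'E'
from workcell import *
import cv2,numpy as np
for n in("top","side"):
    cv2.imwrite(f"pics/{n}0.png",snapshot(n)[:,:,::-1])
    c=get_calibration(n);print(n,{k:np.round(v,3).tolist() for k,v in c.items()})
print(sense(),tcp_to_grasp)
E
```

```text
top {'camera_matrix': [[568.792, 0.0, 317.052], [0.0, 568.792, 245.623], [0.0, 0.0, 1.0]], 'R': [[-0.019, -1.0, -0.005], [-0.977, 0.02, -0.213], [0.213, 0.0, -0.977]], 't': [0.073, 0.551, 1.433]}
side {'camera_matrix': [[482.071, 0.0, 326.236], [0.0, 482.071, 235.944], [0.0, 0.0, 1.0]], 'R': [[0.976, -0.217, 0.006], [-0.118, -0.552, -0.826], [0.182, 0.806, -0.564]], 't': [-0.508, 0.169, 1.038]}
{'t': 0.1, 'joints': array([ 1.16049982,  0.42669181,  0.07383465,  1.60653069, -0.03409238,
        1.11079675, -0.06711882]), 'dq': array([-0.00172958, -0.00031744, -0.00124629, -0.00169328, -0.00040234,
       -0.00032036, -0.00067619]), 'joint_torque': array([ 1.02554087e-02, -9.37453938e+01,  3.67811970e+00, -4.55042696e+01,
       -4.85265115e-02,  1.68033742e-02, -2.04798141e-05]), 'position': array([ 0.1739156 , -0.65175864,  0.16723564]), 'tcp_rot': array([-3.14042769e+00,  8.29264303e-05,  2.60766577e-01]), 'ft_force': array([ 0.45910677, -0.37539294, -0.23394385]), 'ft_torque': array([0.01287679, 0.00142978, 0.00317864]), 'grasp_force': 0.0, 'grip_width': 0.09367705768391237} 0.0188
```

View pics/top0.png

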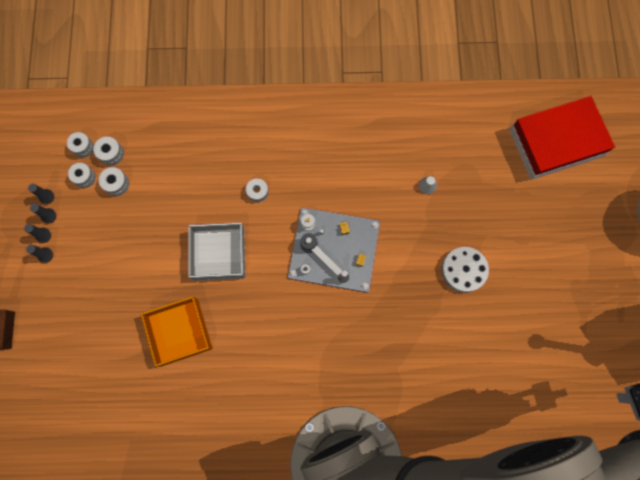

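View pics/side0.png

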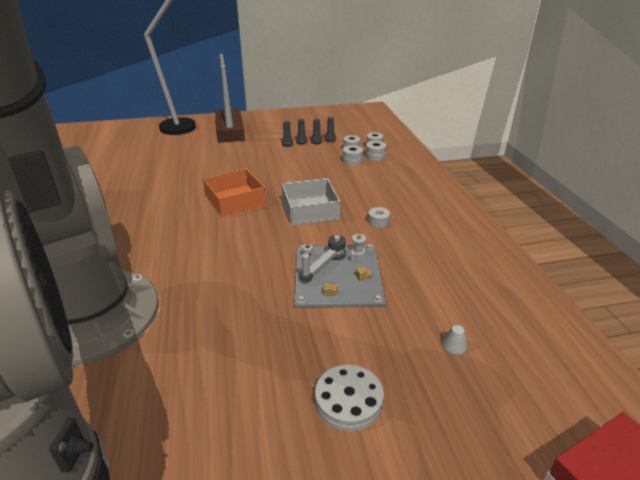

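```bash
cat > h.py <<'E'
import cv2,numpy as np
from workcell import *
def ray(c,uv,z):
    d=c["R"].T@np.linalg.solve(c["camera_matrix"],[uv[0],uv[1],1.]);o=-c["R"].T@c["t"]
    return o+d*(z-o[2])/d[2]
def proj(c,X):
    p=c["camera_matrix"]@(c["R"]@np.array(X)+c["t"]);return p[:2]/p[2]
def blobs(img,lo,hi,amin):
    m=cv2.inRange(cv2.cvtColor(img,cv2.COLOR_RGB2HSV),lo,hi)
    cs,_=cv2.findContours(m,cv2.RETR_EXTERNAL,cv2.CHAIN_APPROX_NONE)
    return [k for k in cs if cv2.contourArea(k)>amin]
E
python3 - <<'E'
from h import *
im=cv2.imread("pics/top0.png")[:,:,::-1].copy();c=get_calibration("top")
print(cv2.cvtColor(im,cv2.COLOR_RGB2HSV)[[228,260,275,240,251,300],[344,361,310,360,216,420]])
print("plate")
for k in blobs(im,(0,0,60),(179,70,255),300):
    r=cv2.minAreaRect(k);b=cv2.boxPoints(r)
    if 120<r[0][0]<400: 
        print(r,cv2.contourArea(k))
        for z in(.012,.06):print(z,[np.round(ray(c,p,z)[:2],3).tolist() for p in b], np.round(np.mean([ray(c,p,z) for p in b],0),3))
print("brass")
for k in blobs(im[200:300,285:385],(18,120,60),(35,255,255),15):
    k=k+[285,200];r=cv2.minAreaRect(k);print(r,cv2.contourArea(k),ray(c,r[0],.03))
cv2.imwrite("pics/c.png",cv2.resize(im[195:305,180:390,::-1],None,fx=3.8,fy=3.8,interpolation=cv2.INTER_CUBIC))
E
```

```text
[[ 20 196 195]
 [ 20 197 189]
 [100   5 141]
 [113   7 140]
 [ 19  14 195]
 [ 13 181 165]]
plate
((337.86029052734375, 442.31292724609375), (68.33451843261719, 109.94952392578125), 69.94390869140625) 5375.0
0.012 [[0.089, 0.179], [0.177, -0.086], [0.02, -0.138], [-0.064, 0.122]] [0.056 0.019 0.012]
0.06 [[0.094, 0.175], [0.179, -0.081], [0.027, -0.132], [-0.054, 0.12]] [0.061 0.021 0.06 ]
((215.9596405029297, 251.16787719726562), (55.45938491821289, 55.459388732910156), 88.26429748535156) 2931.5
0.012 [[0.629, 0.416], [0.631, 0.264], [0.477, 0.258], [0.476, 0.407]] [0.553 0.336 0.012]
0.06 [[0.617, 0.404], [0.618, 0.258], [0.47, 0.252], [0.468, 0.396]] [0.543 0.327 0.06 ]
((333.66217041015625, 249.52703857421875), (82.03509521484375, 72.49995422363281), 9.462322235107422) 5713.5
0.012 [[0.474, 0.144], [0.672, 0.109], [0.629, -0.111], [0.433, -0.071]] [0.552 0.018 0.012]
0.06 [[0.466, 0.141], [0.658, 0.108], [0.617, -0.106], [0.427, -0.067]] [0.542 0.019 0.06 ]
((256.5, 190.0), (22.0, 21.0), 90.0) 370.0
0.012 [[0.756, 0.256], [0.755, 0.198], [0.691, 0.198], [0.692, 0.256]] [0.723 0.227 0.012]
0.06 [[0.739, 0.25], [0.738, 0.194], [0.676, 0.194], [0.678, 0.25]] [0.708 0.222 0.06 ]
brass
((360.3500061035156, 259.45001220703125), (7.273237705230713, 11.384199142456055), 18.43494987487793) 67.0 [ 0.51847268 -0.05211798  0.03      ]
((344.17645263671875, 227.70591735839844), (11.156637191772461, 8.246211051940918), 75.96376037597656) 75.0 [ 0.60636709 -0.01164274  0.03      ]
```

View pics/c.png

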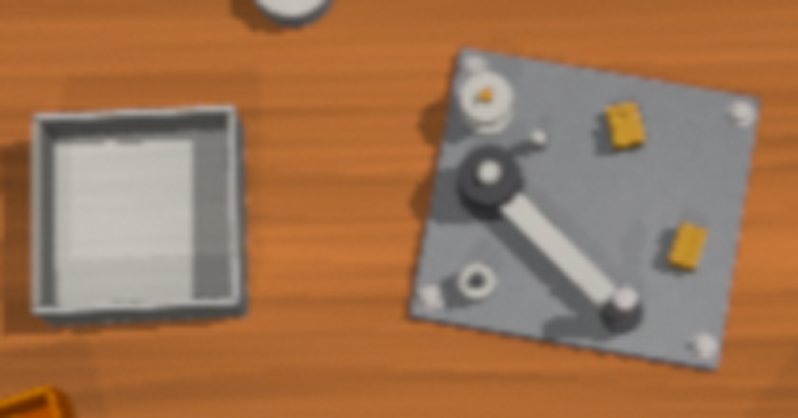

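The crop shows the tin at left (crop 140,210), the arm at rest from the pivot (490,175) to the post (622,305), the step at (625,125) and the bar at (688,247). The orange tray is a decoy. I'll move over the plate for a closer look.

```bash
cat >> h.py <<'E'
from scipy.spatial.transform import Rotation as Ro
def delta(p,yaw):
    s=sense();R=Ro.from_euler("xyz",s["tcp_rot"]);T=Ro.from_euler("xyz",[np.pi,0,yaw])
    print("d mm",np.round(R.inv().apply(np.array(p)-s["position"])*1e3,1),"rot",np.round((R.inv()*T).as_rotvec(degrees=True),1),"pos",np.round(s["position"],4),"rpy",np.round(s["tcp_rot"],3),"t",round(s["t"],2))
E
python3 - <<'E'
from h import *
delta([.5,-.05,.23],-.18)
s=sense();c=get_calibration("wrist");R=Ro.from_euler("xyz",s["tcp_rot"])
print(R.inv().apply(-c["R"].T@c["t"]-s["position"]),c["R"]@R.as_matrix(),c["camera_matrix"][0,0])
c=get_calibration("top");print([proj(c,p) for p in([.472,-.004,.09],[.565,.087,.067],[.596,.052,.038])])
E
```

```text
d mm [ 470.2 -497.4  -62.2] rot [-0.1  0.  25.3] pos [ 0.1739 -0.6518  0.1672] rpy [-3.14   0.     0.261] t 0.1
[ 7.63577370e-02 -1.52705313e-04 -2.16131390e-01] [[-1.34113949e-04  9.99999917e-01 -3.84966564e-04]
 [-9.65517869e-01 -2.29710354e-04 -2.60336689e-01]
 [-2.60336756e-01  3.36777315e-04  9.65517820e-01]] 361.83115847905304
[array([343.70793847, 273.31762041]), array([307.51981785, 240.34627599]), array([320.64125752, 231.2029257 ])]
```

Emit:
move_arm:
  deltas:
    - [[43,-41,-5],[0,0,5],0]
    - [[86,-82,-10],[0,0,10],0]
    - [[130,-123,-20],[0,0,15],0]
    - [[173,-164,-30],[0,0,20],0]
    - [[216,-205,-33],[0,0,25],0]

```text
t: 0.72
position: [0.3308, -0.3967, 0.2014]
tcp_rot: [3.141, -0.001, -0.178]
ft_force: [2.2, -0.5, -1.2]
grip_width: 0.0937
grasp_force: 0.0
```

```bash
python3 -c "
from h import *
delta([.55,-.04,.2],-.18)"
```

```text
d mm [ 152.4 -390.     1.4] rot [ 0.  -0.   0.1] pos [ 0.3308 -0.3967  0.2014] rpy [ 3.141e+00 -1.000e-03 -1.780e-01] t 0.72
```

Emit:
move_arm:
  deltas:
    - [[20,-55,0],[0,0,0],0]
    - [[41,-110,0],[0,0,0],0]
    - [[63,-165,0],[0,0,0],0]
    - [[85,-221,0],[0,0,0],0]
    - [[107,-277,0],[0,0,0],0]

```text
t: 1.35
position: [0.4842, -0.1426, 0.2009]
tcp_rot: [3.142, -0.0, -0.176]
ft_force: [2.1, -1.0, 0.2]
grip_width: 0.0941
grasp_force: 0.0
```

Emit:
move_arm:
  deltas:
    - [[20,-50,0],[0,0,0],0.2]
    - [[44,-110,0],[0,0,0],0.45]
    - [[44,-110,0],[0,0,0],0.45]
    - [[44,-110,0],[0,0,0],0.45]
    - [[44,-110,0],[0,0,0],0.45]

```text
t: 1.98
position: [0.5456, -0.0451, 0.2009]
tcp_rot: [3.141, 0.0, -0.177]
ft_force: [-0.6, 0.4, 0.2]
grip_width: 0.0524
grasp_force: 0.0
```

```bash
python3 - <<'E'
from h import *
c=get_calibration("wrist");im=snapshot("wrist");cv2.imwrite("pics/w1.png",im[:,:,::-1])
for k in blobs(im,(15,110,50),(35,255,255),100):
    r=cv2.minAreaRect(k);P=np.array([ray(c,p[0],.033)[:2] for p in k])*1e3
    print(r,cv2.contourArea(k),cv2.minAreaRect(P.astype(np.float32)))
delta([.55,-.04,.2],-.18)
for n,p in dict(post=[.472,-.004,.09],piv=[.565,.087,.067],pin=[.596,.052,.038]).items():print(n,proj(c,p))
E
```

```text
((375.9703369140625, 452.4333190917969), (22.412935256958008, 412.0042419433594), 89.82205963134766) 6401.5 ((219.27365112304688, -66.46163940429688), (544.0494384765625, 36.13517379760742), 79.97994232177734)
((444.29327392578125, 385.8292236328125), (75.08880615234375, 24.318532943725586), 84.5596694946289) 967.0 ((303.584716796875, -162.3081512451172), (29.909391403198242, 109.689697265625), 89.20296478271484)
((187.90484619140625, 385.3981628417969), (24.105228424072266, 75.7890625), 5.314545154571533) 984.0 ((360.4169921875, 149.74444580078125), (29.677759170532227, 110.29887390136719), 70.52993774414062)
((328.15606689453125, 235.1157989501953), (17.95781707763672, 27.86358070373535), 10.007980346679688) 450.0 ((520.0496826171875, -53.372013092041016), (19.688817977905273, 31.3723201751709), 70.372802734375)
((275.4682922363281, 161.9853515625), (30.817163467407227, 21.927597045898438), 69.77513122558594) 610.0 ((607.1200561523438, -12.73169231414795), (31.161842346191406, 22.989700317382812), 9.364662170410156)
d mm [ 3.4 -5.8  0.9] rot [0.  0.  0.1] pos [ 0.5457 -0.0451  0.2009] rpy [ 3.141  0.    -0.178] t 2.02
post [288.76511629 304.88505852]
piv [181.99716285 224.91973378]
pin [216.34614412 184.33582791]
```

View pics/w1.png

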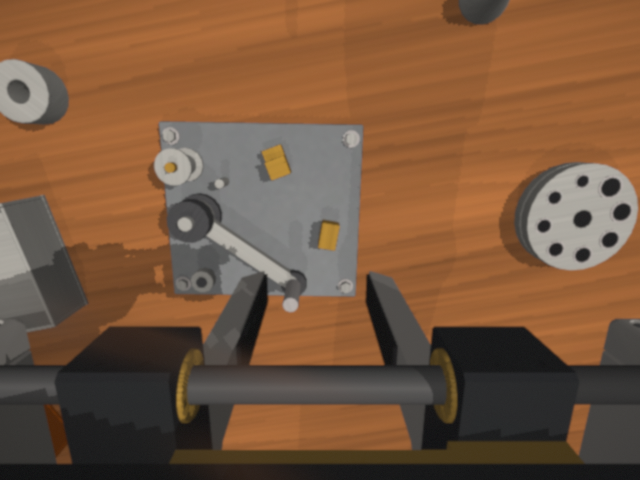

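Wrist view shows the bar at (328,235), yaw -19.6°, and the step at (275,162), yaw +9.4° with its raised block on the near side; both are clear of the arm. I'll take the bar first.

```bash
python3 -c "
from h import *
delta([.520,-.0534,.1],-.342)"
```

```text
d mm [-23.8  12.6 100.9] rot [0.  0.  9.4] pos [ 0.5457 -0.0451  0.2009] rpy [ 3.141  0.    -0.178] t 2.02
```

Emit:
move_arm:
  deltas:
    - [[-12,6,20],[0,0,5],0.45]
    - [[-24,13,60],[0,0,9.4],0.45]
    - [[-24,13,110],[0,0,9.4],0.45]
    - [[-24,13,145],[0,0,9.4],0.45]
    - [[-24,13,145],[0,0,9.4],0.45]

```text
t: 2.65
position: [0.5183, -0.0531, 0.0543]
tcp_rot: [3.14, 0.004, -0.341]
ft_force: [0.4, -0.4, 1.3]
grip_width: 0.0515
grasp_force: 0.0
```

```bash
python3 -c "
from h import *
delta([.520,-.0534,.0145],-.342)
c=get_calibration('wrist');im=snapshot('wrist');cv2.imwrite('pics/w2.png',im[:,:,::-1])"
```

```text
d mm [ 1.9 -0.3 39.8] rot [0.1 0.2 0.1] pos [ 0.5183 -0.0531  0.0543] rpy [ 3.14   0.004 -0.341] t 2.65
```

View pics/w2.png

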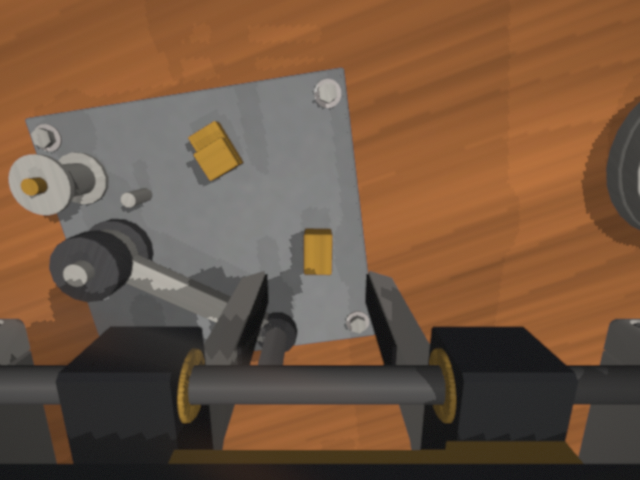

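The bar is centred between the fingers (318,251) and aligned with them; the post is well behind. I'll descend and grip.

Emit:
move_arm:
  deltas:
    - [[2,0,20],[0,0,0],0.45]
    - [[2,0,39],[0,0,0],0.45]
    - [[2,0,39],[0,0,0],0.45]
    - [[2,0,39],[0,0,0],1]
    - [[2,0,39],[0,0,0],1]
  grip_force: 25

```text
t: 3.32
position: [0.5229, -0.0531, 0.0181]
tcp_rot: [-3.141, -0.002, -0.34]
ft_force: [0.2, 0.1, 0.2]
grip_width: 0.0356
grasp_force: 0.0
```

Emit:
move_arm:
  deltas:
    - [[0,0,0],[0,0,0],1]
    - [[0,0,0],[0,0,0],1]
    - [[0,0,0],[0,0,0],1]

```text
t: 3.7
position: [0.5221, -0.053, 0.017]
tcp_rot: [-3.142, -0.0, -0.34]
ft_force: [0.5, -0.4, 0.4]
grip_width: 0.0054
grasp_force: 0.0
```

```bash
python3 - <<'E'
from h import *
s=sense();print(s["position"],s["grip_width"],s["grasp_force"])
im=snapshot('wrist');s=snapshot('side')[230:320,280:400]
o=np.vstack([im,cv2.resize(s,(640,480))])
cv2.imwrite('pics/w3.png',cv2.resize(o,(400,600))[:,:,::-1])
E
```

```text
[ 0.5221463  -0.05298174  0.01695812] 0.0053768908610261935 0.0
```

View pics/w3.png

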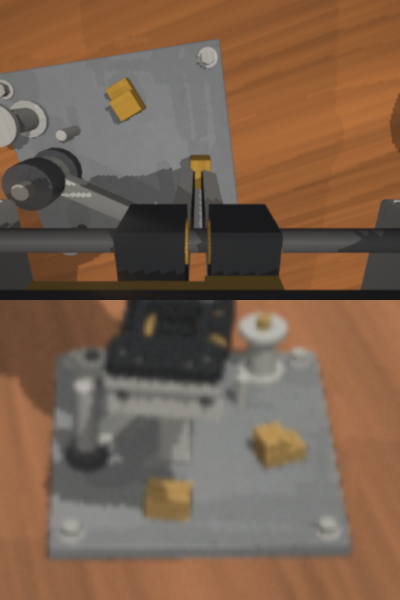

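```bash
python3 - <<'E'
from h import *
p=sense()["position"]
for n in("side","top","wrist"):
    c=get_calibration(n);im=snapshot(n);print(n,"tcp px",proj(c,p), "bar px",proj(c,[.52,-.0534,.032]))
    for k in blobs(im,(15,110,50),(35,255,255),15):
        r=cv2.minAreaRect(k)
        if n=="wrist" and r[0][1]>330: continue
        P=np.array([ray(c,q[0],.033)[:2] for q in k])*1e3
        a=cv2.minAreaRect(P.astype(np.float32))
        if max(a[1])<50: print(np.round(r[0]),cv2.contourArea(k),a)
E
```

```text
side tcp px [332.07989478 290.94409704] bar px [331.2904572  286.02000743]
[330. 290.] 115.0 ((514.2606811523438, -65.0504150390625), (36.82411193847656, 26.642724990844727), 76.52395629882812)
[363. 273.] 109.5 ((600.6007080078125, -23.5076904296875), (32.29316329956055, 39.24319839477539), 8.781030654907227)
top tcp px [360.27763023 259.04241287] bar px [360.86439679 258.73398337]
[360. 264.] 16.5 ((507.018310546875, -49.26963424682617), (18.55927085876465, 8.086512565612793), 88.8553466796875)
[604.  59.] 15.5 ((1088.4970703125, -769.7962646484375), (20.261911392211914, 23.76580810546875), 53.5279541015625)
[256.   8.] 24.5 ((1278.1416015625, 229.6280517578125), (49.69454574584961, 14.697393417358398), 0.17201939225196838)
wrist tcp px [317.21737023 265.79910907] bar px [319.15816565 277.23928744]
[320. 275.] 782.5 ((521.2224731445312, -54.349266052246094), (18.8038387298584, 32.589195251464844), 70.52201843261719)
[198. 159.] 2500.0 ((606.3136596679688, -14.41411018371582), (30.001798629760742, 25.95379066467285), 9.84206485748291)
```

The bar hasn't moved and the fingers closed above it, so the real tips sit higher than the reported TCP. I'll measure how much.

```bash
python3 - <<'E'
from h import *
p=sense()["position"];c=get_calibration("side");w=get_calibration("wrist")
for dz in(0,.01,.02,.03,.04): print(dz,proj(c,p+[0,0,dz]),proj(w,p+[0,0,dz]))
s=snapshot('side')[240:300,300:370];s=cv2.resize(s,(560,480),interpolation=cv2.INTER_NEAREST)
for i in range(0,60,10): cv2.putText(s,str(240+i),(0,i*8+8),0,.4,(255,0,0));cv2.line(s,(0,i*8),(20,i*8),(255,0,0))
cv2.imwrite('pics/s4.png',s[:,:,::-1])
E
```

```text
0 [332.08129191 290.94753802] [317.20210296 265.79077857]
0.01 [332.13773639 287.53474246] [317.24920191 271.30190869]
0.02 [332.19477579 284.08597579] [317.30064926 277.32185412]
0.03 [332.25241958 280.6006663 ] [317.35707638 283.92448968]
0.04 [332.31067742 277.07823008] [317.41924303 291.19871874]
```

View pics/s4.png

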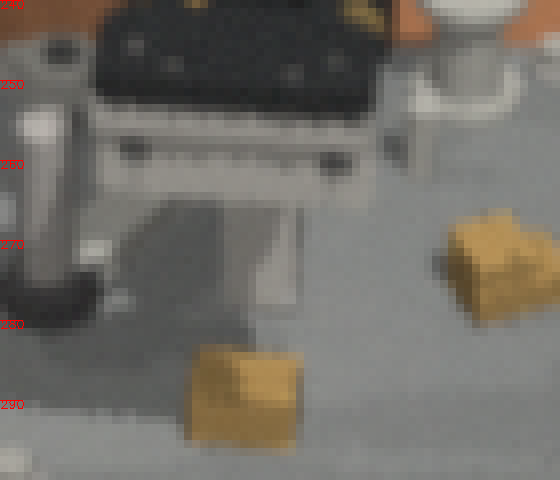

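The fingertips end at row 278, about 35 mm above the reported TCP, and the wrist view agrees. So tip height ≈ reported z + 0.035. I'll open and go lower, watching the force.

Emit:
move_arm:
  deltas:
    - [[0,0,0],[0,0,0],0.45]
    - [[0,0,0],[0,0,0],0.45]
    - [[0,0,0],[0,0,0],0.45]
    - [[0,0,10],[0,0,0],0.45]
    - [[0,0,20],[0,0,0],0.45]

```text
t: 4.62
position: [0.522, -0.053, -0.0039]
tcp_rot: [-3.142, 0.0, -0.34]
ft_force: [0.1, -0.6, 0.6]
grip_width: 0.0473
grasp_force: 0.0
```

Emit:
move_arm:
  deltas:
    - [[0,0,0],[0,0,0],0.45]
    - [[0,0,3],[0,0,0],0.45]
    - [[0,0,6],[0,0,0],0.45]
    - [[0,0,6],[0,0,0],0.45]

```text
t: 5.12
position: [0.522, -0.053, -0.0092]
tcp_rot: [3.142, 0.0, -0.34]
ft_force: [-0.2, 0.1, 0.0]
grip_width: 0.0517
grasp_force: 0.0
```

Emit:
move_arm:
  deltas:
    - [[0,0,3],[0,0,0],0.45]
    - [[0,0,6],[0,0,0],0.45]
    - [[0,0,6],[0,0,0],0.45]
    - [[0,0,6],[0,0,0],1]
    - [[0,0,6],[0,0,0],1]

```text
t: 5.75
position: [0.5222, -0.053, -0.015]
tcp_rot: [-3.142, -0.0, -0.34]
ft_force: [-0.2, -0.9, -0.0]
grip_width: 0.0353
grasp_force: 0.0
```

Emit:
move_arm:
  deltas:
    - [[0,0,0],[0,0,0],1]
    - [[0,0,0],[0,0,0],1]
    - [[0,0,0],[0,0,0],1]

```text
t: 6.12
position: [0.5222, -0.053, -0.015]
tcp_rot: [-3.142, -0.0, -0.34]
ft_force: [0.4, -1.1, 0.7]
grip_width: 0.0196
grasp_force: 25.0
```

Gripped (19.6 mm, 25 N). I'll lift and carry it to the tin.

```bash
python3 -c "
from h import *
delta([.515,.33,.1],-.15)"
```

```text
d mm [-134.4 -358.7 -115. ] rot [ -0.   -0.  -10.9] pos [ 0.5222 -0.053  -0.015 ] rpy [-3.142 -0.    -0.34 ] t 6.12
```

Emit:
move_arm:
  deltas:
    - [[0,0,-20],[0,0,0],1]
    - [[0,0,-60],[0,0,0],1]
    - [[0,0,-110],[0,0,0],1]
    - [[-5,-20,-120],[0,0,0],1]
    - [[-15,-60,-120],[0,0,0],1]

```text
t: 6.75
position: [0.5285, 0.0084, 0.1056]
tcp_rot: [-3.141, -0.002, -0.343]
ft_force: [0.1, 0.3, -1.5]
grip_width: 0.0194
grasp_force: 25.0
```

```bash
python3 -c "
from h import *
print(sense()['grip_width'],sense()['grasp_force'])
delta([.515,.33,.1],-.15)"
```

```text
0.019415777076144516 24.999036490917206
d mm [-120.7 -298.4    5.4] rot [  0.   -0.1 -11. ] pos [0.5285 0.0084 0.1056] rpy [-3.141e+00 -2.000e-03 -3.430e-01] t 6.75
```

Emit:
move_arm:
  deltas:
    - [[-22,-55,0],[0,0,-4],1]
    - [[-45,-110,0],[0,0,-8],1]
    - [[-67,-165,0],[0,0,-11],1]
    - [[-90,-222,0],[0,0,-11],1]
    - [[-111,-275,0],[0,0,-11],1]

```text
t: 7.38
position: [0.5138, 0.3074, 0.1041]
tcp_rot: [3.141, 0.001, -0.147]
ft_force: [0.3, -0.3, -1.1]
grip_width: 0.02
grasp_force: 25.0
```

```bash
python3 -c "
from h import *
delta([.515,.33,.0],-.15)"
```

```text
d mm [ -2.  -22.5 104.1] rot [0.  0.  0.2] pos [0.5138 0.3074 0.1041] rpy [ 3.141e+00  1.000e-03 -1.470e-01] t 7.38
```

Emit:
move_arm:
  deltas:
    - [[-1,-12,30],[0,0,0],1]
    - [[-2,-22,75],[0,0,0],1]
    - [[-2,-22,112],[0,0,0],1]
    - [[-2,-22,112],[0,0,0],1]
    - [[-2,-22,112],[0,0,0],0.45]

```text
t: 8.0
position: [0.5164, 0.3276, -0.0061]
tcp_rot: [-3.141, -0.0, -0.147]
ft_force: [0.7, -0.2, 0.5]
grip_width: 0.0265
grasp_force: 0.0
```

Emit:
move_arm:
  deltas:
    - [[0,0,0],[0,0,0],0.45]
    - [[0,0,0],[0,0,0],0.45]
    - [[0,0,-40],[0,0,0],0.45]
    - [[0,0,-90],[0,0,0],0.45]
    - [[0,0,-130],[0,0,0],0.45]

```text
t: 8.62
position: [0.5165, 0.3271, 0.1256]
tcp_rot: [-3.14, -0.001, -0.148]
ft_force: [0.8, 0.8, -0.9]
grip_width: 0.0519
grasp_force: 0.0
```

```bash
python3 - <<'E'
from h import *
c=get_calibration("wrist");im=snapshot("wrist")
for k in blobs(im,(15,110,50),(35,255,255),100):
    r=cv2.minAreaRect(k)
    if r[0][1]<330:print(r,ray(c,r[0],.024))
delta([.601,-.0137,.1],.163)
E
```

```text
((317.0, 231.5), (33.0, 20.0), 90.0) [0.5138     0.32742029 0.024     ]
((629.4117431640625, 49.14706039428711), (13.096923828125, 22.070741653442383), 75.96376037597656) [0.62524442 0.05905116 0.024     ]
d mm [132.  326.6  29.8] rot [ -0.2  -0.4 -17.8] pos [0.5184 0.3287 0.1306] rpy [-3.137 -0.006 -0.148] t 8.68
```

The bar is in the tin. Next, the step.

Emit:
move_arm:
  deltas:
    - [[22,54,0],[0,0,-4],0.45]
    - [[44,108,0],[0,0,-8],0.45]
    - [[65,162,0],[0,0,-12],0.45]
    - [[87,216,0],[0,0,-16],0.45]
    - [[109,270,0],[0,0,-18],0.45]

```text
t: 9.3
position: [0.5847, 0.0418, 0.1236]
tcp_rot: [3.141, -0.001, 0.168]
ft_force: [-0.5, 0.1, -0.3]
grip_width: 0.0518
grasp_force: 0.0
```

```bash
python3 -c "
from h import *
delta([.601,-.0137,.04],.163)"
```

```text
d mm [ 6.7 57.4 83.6] rot [ 0.  -0.1  0.3] pos [0.5847 0.0418 0.1236] rpy [ 3.141e+00 -1.000e-03  1.680e-01] t 9.3
```

Emit:
move_arm:
  deltas:
    - [[3,30,5],[0,0,0],0.45]
    - [[7,57,30],[0,0,0],0.45]
    - [[7,57,70],[0,0,0],0.45]
    - [[7,57,84],[0,0,0],0.45]
    - [[7,57,84],[0,0,0],0.45]

```text
t: 9.93
position: [0.6003, -0.0107, 0.0388]
tcp_rot: [-3.141, 0.001, 0.167]
ft_force: [0.8, -0.5, 0.9]
grip_width: 0.0515
grasp_force: 0.0
```

```bash
python3 - <<'E'
from h import *
c=get_calibration("wrist");im=snapshot("wrist")
for k in blobs(im,(15,110,50),(35,255,255),100):
    r=cv2.minAreaRect(k)
    P=np.array([ray(c,q[0],.033)[:2] for q in k])*1e3
    a=cv2.minAreaRect(P.astype(np.float32))
    if max(a[1])<60:print(r,a)
cv2.imwrite("pics/w5.png",im[100:400,130:530,::-1])
delta([.601,-.0137,-.016],.163)
E
```

```text
((320.4999694824219, 249.5), (32.99999237060547, 52.99999237060547), 0.0) ((609.4571533203125, -11.788891792297363), (35.526729583740234, 21.277854919433594), 9.058916091918945)
((150.0, 214.5), (17.0, 22.0), 90.0) ((614.5186767578125, 97.10152435302734), (10.800600051879883, 14.032491683959961), 9.570405960083008)
d mm [-0.6  3.  55.8] rot [-0.  -0.   0.2] pos [ 0.601  -0.0106  0.0398] rpy [-3.141e+00 -1.000e-03  1.670e-01] t 9.97
```

View pics/w5.png

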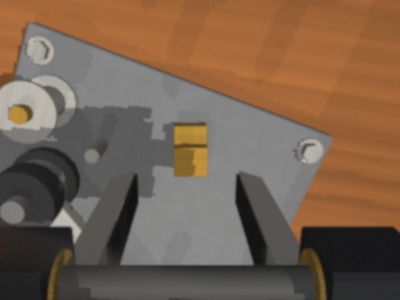

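The step is aligned between the fingers, crop (190,150), with the raised block on the near side and the stop pin clear. I'll descend.

Emit:
move_arm:
  deltas:
    - [[0,1,20],[0,0,0],0.45]
    - [[0,1,45],[0,0,0],0.45]
    - [[0,1,55],[0,0,0],0.45]
    - [[0,1,55],[0,0,0],0.45]
    - [[0,1,55],[0,0,0],1]

```text
t: 10.6
position: [0.6014, -0.0121, -0.0153]
tcp_rot: [3.142, -0.001, 0.167]
ft_force: [0.0, 0.2, -0.0]
grip_width: 0.0446
grasp_force: 0.0
```

Emit:
move_arm:
  deltas:
    - [[0,0,0],[0,0,0],1]
    - [[0,0,0],[0,0,0],1]
    - [[0,0,0],[0,0,0],1]
    - [[0,0,0],[0,0,0],1]

```text
t: 11.1
position: [0.601, -0.0123, -0.0157]
tcp_rot: [3.141, -0.0, 0.166]
ft_force: [-1.3, -0.8, 5.9]
grip_width: 0.0216
grasp_force: 25.0
```

Emit:
move_arm:
  deltas:
    - [[0,0,-20],[0,0,0],1]
    - [[0,0,-60],[0,0,0],1]
    - [[0,0,-110],[0,0,0],1]
    - [[0,0,-125],[0,0,0],1]
    - [[0,-40,-125],[0,0,4],1]

```text
t: 11.72
position: [0.5953, 0.0246, 0.1108]
tcp_rot: [3.14, -0.002, 0.09]
ft_force: [0.2, 1.1, -1.5]
grip_width: 0.0215
grasp_force: 25.0
```

```bash
python3 -c "
from h import *
print(sense()['grip_width'])
delta([.565,.33,.1],0.05)"
```

```text
0.021492459090569727
d mm [  -2.6 -306.9   10.4] rot [ 0.1 -0.1  2.3] pos [0.5953 0.0246 0.1108] rpy [ 3.14e+00 -2.00e-03  9.00e-02] t 11.72
```

Emit:
move_arm:
  deltas:
    - [[-1,-60,0],[0,0,2],1]
    - [[-2,-121,0],[0,0,2],1]
    - [[-2,-182,0],[0,0,2],1]
    - [[-3,-243,0],[0,0,2],1]
    - [[-3,-300,0],[0,0,2],1]

```text
t: 12.35
position: [0.5614, 0.3274, 0.1091]
tcp_rot: [3.142, 0.0, 0.062]
ft_force: [1.5, -1.0, -0.7]
grip_width: 0.022
grasp_force: 25.0
```

```bash
python3 -c "
from h import *
delta([.565,.33,-.01],0.05)"
```

```text
d mm [  3.8  -2.3 119.1] rot [0.  0.  0.7] pos [0.5614 0.3274 0.1091] rpy [3.142 0.    0.062] t 12.35
```

Emit:
move_arm:
  deltas:
    - [[4,0,40],[0,0,0],1]
    - [[4,0,85],[0,0,0],1]
    - [[4,0,115],[0,0,0],1]
    - [[4,0,118],[0,0,0],1]
    - [[4,0,118],[0,0,0],0.45]

```text
t: 12.98
position: [0.5666, 0.3262, -0.008]
tcp_rot: [-3.141, -0.001, 0.062]
ft_force: [-0.5, -0.6, 0.5]
grip_width: 0.0286
grasp_force: 0.0
```

Emit:
move_arm:
  deltas:
    - [[0,0,0],[0,0,0],0.45]
    - [[0,0,0],[0,0,0],0.45]
    - [[0,0,-40],[0,0,0],0.45]
    - [[0,0,-100],[0,0,0],0.45]
    - [[0,0,-130],[0,0,0],0.45]

```text
t: 13.6
position: [0.5672, 0.3266, 0.1249]
tcp_rot: [-3.14, -0.004, 0.062]
ft_force: [-0.3, 0.7, -1.7]
grip_width: 0.0515
grasp_force: 0.0
```

```bash
python3 - <<'E'
from h import *
c=get_calibration("wrist");im=snapshot("wrist")
for k in blobs(im,(15,110,50),(35,255,255),100):
    r=cv2.minAreaRect(k)
    if r[0][1]<330:print(r,ray(c,r[0],.024))
im=snapshot("top");c=get_calibration("top")
for k in blobs(im[200:300,180:390],(18,110,60),(35,255,255),8): 
    p=k.reshape(-1,2).mean(0)+[180,200];print("top",p,ray(c,p,.024))
delta([.472,-.004,.12],-.79)
E
```

```text
((312.5589599609375, 282.7443542480469), (20.762027740478516, 33.57902145385742), 12.994617462158203) [0.51528577 0.32737296 0.024     ]
((317.5, 222.0), (36.0, 23.0), 90.0) [0.57370808 0.32638262 0.024     ]
((628.0, 190.5), (11.0, 18.0), 90.0) [0.61867817 0.05682959 0.024     ]
top [217.16666667 268.05555556] [0.50390268 0.32980944 0.024     ]
d mm [-116.3  324.5    4. ] rot [-0.3 -0.2 48.8] pos [0.5681 0.3271 0.1256] rpy [-3.139 -0.006  0.062] t 13.7
```

Both offcuts are in the tin, at (0.515,0.327) and (0.574,0.326). Next I need the joint margins for the post grasp.

```bash
python3 -c "
from h import *
print(np.round(sense()['joints'],2))
im=snapshot('top');c=get_calibration('top')
print(proj(c,[.472,-.004,.09]))
cv2.imwrite('pics/t6.png',cv2.resize(im[190:310,180:400,::-1],None,fx=3.6,fy=3.6,interpolation=cv2.INTER_CUBIC))
delta([.472,-.004,.12],.785)"
```

```text
[-0.27  0.47 -0.48  1.67  0.24  1.05 -2.33]
[343.70793847 273.31762041]
d mm [-115.4  323.8    2.4] rot [ -0.   -0.2 -41.5] pos [0.5673 0.3263 0.1233] rpy [-3.14  -0.004  0.061] t 13.75
```

View pics/t6.png

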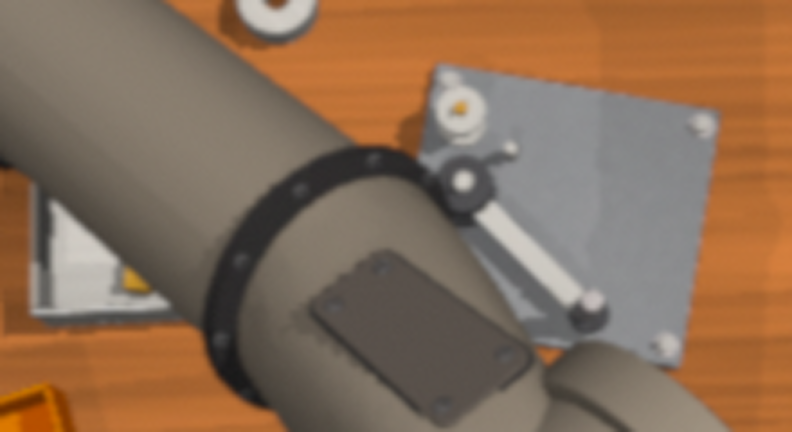

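Emit:
move_arm:
  deltas:
    - [[-19,54,0],[0,0,-7],0.45]
    - [[-38,108,0],[0,0,-14],0.45]
    - [[-58,162,0],[0,0,-22],0.45]
    - [[-77,216,0],[0,0,-30],0.45]
    - [[-96,270,0],[0,0,-38],0.45]

```text
t: 14.38
position: [0.4858, 0.0485, 0.1202]
tcp_rot: [-3.141, 0.001, 0.729]
ft_force: [1.8, -1.1, 0.5]
grip_width: 0.0516
grasp_force: 0.0
```

```bash
python3 -c "
from h import *
print(np.round(sense()['joints'],2))
delta([.472,-.004,.10],.785)"
```

```text
[ 0.29  0.22 -0.58  2.04  0.15  0.93 -1.22]
d mm [-45.2  29.9  20.2] rot [-0.   0.  -3.2] pos [0.4858 0.0485 0.1202] rpy [-3.141e+00  1.000e-03  7.290e-01] t 14.38
```

Emit:
move_arm:
  deltas:
    - [[-23,15,0],[0,0,-3],0.45]
    - [[-45,30,10],[0,0,-3],0.45]
    - [[-45,30,20],[0,0,-3],0.45]
    - [[-45,30,20],[0,0,-3],0.45]

```text
t: 14.88
position: [0.4726, -0.0014, 0.1]
tcp_rot: [-3.14, 0.001, 0.778]
ft_force: [-0.2, 0.3, 0.1]
grip_width: 0.0516
grasp_force: 0.0
```

```bash
python3 - <<'E'
from h import *
c=get_calibration("wrist");im=snapshot("wrist");delta([.472,-.004,.02],.785)
print(proj(c,[.472,-.004,.09]))
m=im.copy();cv2.imwrite("pics/w7.png",m[:,:,::-1])
E
```

```text
d mm [-2.8  1.5 80.5] rot [-0.1  0.  -0.4] pos [ 0.4731 -0.001   0.1005] rpy [-3.14   0.     0.778] t 14.93
[318.02839082 264.13320369]
```

View pics/w7.png

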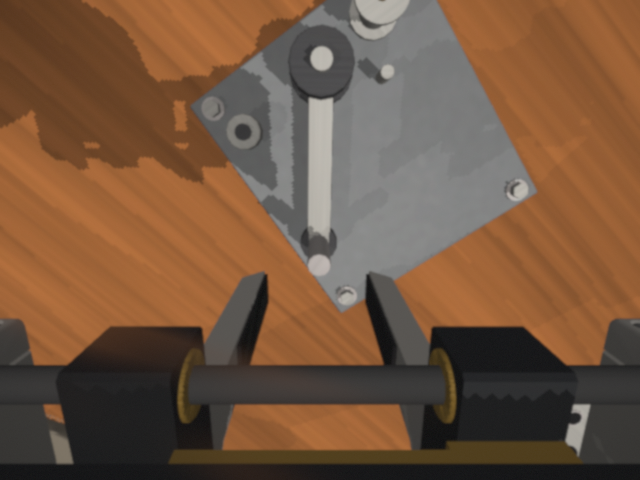

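The post top is at (319,264), exactly where predicted and centred between the fingers. I'll descend and grip.

Emit:
move_arm:
  deltas:
    - [[-3,1,25],[0,0,0],0.45]
    - [[-3,1,55],[0,0,0],0.45]
    - [[-3,1,78],[0,0,0],0.45]
    - [[-3,1,80],[0,0,0],0.45]
    - [[-3,1,80],[0,0,0],1]
  grip_force: 40

```text
t: 15.55
position: [0.4723, -0.0041, 0.0215]
tcp_rot: [3.141, -0.001, 0.778]
ft_force: [0.8, -0.4, -0.6]
grip_width: 0.045
grasp_force: 0.0
```

Emit:
move_arm:
  deltas:
    - [[0,0,0],[0,0,0],1]
    - [[0,0,0],[0,0,0],1]
    - [[0,0,0],[0,0,0],1]
    - [[0,0,0],[0,0,0],1]
    - [[0,0,0],[0,0,0],1]

```text
t: 16.18
position: [0.4719, -0.0047, 0.0213]
tcp_rot: [3.141, -0.0, 0.777]
ft_force: [-2.9, 0.2, 7.6]
grip_width: 0.0152
grasp_force: 40.0
```

```bash
cat >> h.py <<'E'
P0=np.array([.565,.087])
def arc(dphis,end=None):
    s=sense();p=s["position"];R=Ro.from_euler("xyz",s["tcp_rot"]);r=p[:2]-P0
    a=np.arctan2(r[1],r[0]);print("swing est",a+np.radians(135.4),"r",np.hypot(*r),"F",np.round(s["ft_force"],1),"grip",s["grip_width"],s["grasp_force"])
    for d in dphis:
        b=a+np.radians(d);q=np.r_[P0+.13*np.array([np.cos(b),np.sin(b)]),.02]
        print(d,np.round(R.inv().apply(q-p)*1e3,1))
E
python3 -c "
from h import *
arc([3,7,11,15,19])"
```

```text
swing est -0.00027789991451010465 r 0.13065656403003628 F [-2.9  0.2  7.6] grip 0.015163017431034674 40.00205755233765
3 [0.8 6.8 1.3]
7 [ 1.6 15.8  1.3]
11 [ 3.1 24.8  1.3]
15 [ 5.1 33.6  1.3]
19 [ 7.8 42.3  1.3]
```

Emit:
move_arm:
  deltas:
    - [[0.5,7,0],[0,0,-3],1]
    - [[1,16,0],[0,0,-7],1]
    - [[2.5,25,0],[0,0,-11],1]
    - [[4.5,33.5,0],[0,0,-15],1]
    - [[7,42.5,0],[0,0,-19],1]

```text
t: 16.8
position: [0.5067, -0.0303, 0.0212]
tcp_rot: [-3.141, 0.0, 1.111]
ft_force: [-4.1, 2.2, 7.7]
grip_width: 0.0154
grasp_force: 40.0
```

```bash
python3 -c "
from h import *
arc([4,8,12,16,20])"
```

```text
swing est 0.33093735463001206 r 0.13103544573608478 F [-4.1  2.2  7.7] grip 0.015386324324184292 40.00259578227997
4 [1.3 9.1 1.2]
8 [ 2.3 18.1  1.2]
12 [ 3.8 27.   1.2]
16 [ 6.  35.8  1.2]
20 [ 8.8 44.5  1.2]
```

Emit:
move_arm:
  deltas:
    - [[0.5,9,0],[0,0,-4],1]
    - [[1.5,18,0],[0,0,-8],1]
    - [[3,27,0],[0,0,-12],1]
    - [[5.5,36,0],[0,0,-16],1]
    - [[8,44.5,0],[0,0,-20],1]

```text
t: 17.42
position: [0.5499, -0.0432, 0.0212]
tcp_rot: [-3.141, 0.001, 1.46]
ft_force: [-5.3, 0.7, 9.6]
grip_width: 0.0153
grasp_force: 40.0
```

Emit:
move_arm:
  deltas:
    - [[0.5,9,0],[0,0,-4],1]
    - [[1.5,18,0],[0,0,-8],1]
    - [[3,27,0],[0,0,-12],1]
    - [[5.5,36,0],[0,0,-16],1]
    - [[8,44.5,0],[0,0,-20],1]

```text
t: 18.05
position: [0.5949, -0.0405, 0.0212]
tcp_rot: [-3.14, 0.001, 1.809]
ft_force: [-7.3, -1.7, 10.4]
grip_width: 0.0152
grasp_force: 40.0
```

```bash
python3 -c "
from h import *
arc([2,4,6,8,10])"
```

```text
swing est 1.0229454803801956 r 0.13098904903975825 F [-7.3 -1.7 10.4] grip 0.015217811196947024 40.00545144081116
2 [1.  4.5 1.2]
4 [1.2 9.1 1.2]
6 [ 1.6 13.6  1.2]
8 [ 2.1 18.1  1.2]
10 [ 2.8 22.6  1.2]
```

Emit:
move_arm:
  deltas:
    - [[0.2,5,0],[0,0,-2],1]
    - [[0.5,10,0],[0,0,-4],1]
    - [[1,14,0],[0,0,-6],1]
    - [[1.5,18,0],[0,0,-8],1]
    - [[2,22,0],[0,0,-10],1]

```text
t: 18.68
position: [0.6156, -0.0336, 0.0212]
tcp_rot: [-3.14, 0.001, 1.982]
ft_force: [-6.5, -2.3, 9.6]
grip_width: 0.0152
grasp_force: 40.0
```

Emit:
move_arm:
  deltas:
    - [[0,1,0],[0,0,-0.5],1]
    - [[0,2,0],[0,0,-1],1]
    - [[0,2,0],[0,0,-1],1]

```text
t: 19.05
position: [0.617, -0.033, 0.0212]
tcp_rot: [-3.139, 0.001, 1.998]
ft_force: [-8.0, -4.8, 13.7]
grip_width: 0.0151
grasp_force: 40.0
```

```bash
python3 -c "
from h import *
arc([2,4])"
```

```text
swing est 1.2013305823197449 r 0.13081738642602386 F [-8.  -4.8 13.7] grip 0.015084784742073155 40.01045107841492
2 [0.8 4.6 1.2]
4 [1.  9.1 1.2]
```

Emit:
move_arm:
  deltas:
    - [[0,1,0],[0,0,-0.5],1]
    - [[0,2,0],[0,0,-1],1]
    - [[0,2,0],[0,0,-1],1]
    - [[0,2,0],[0,0,-1],1]

```text
t: 19.55
position: [0.6175, -0.0328, 0.0211]
tcp_rot: [-3.137, 0.001, 2.015]
ft_force: [-16.9, -6.1, 20.0]
grip_width: 0.0156
grasp_force: 40.0
```

```bash
python3 -c "
from h import *
arc([2])"
```

```text
swing est 1.2049841420703118 r 0.130816645711814 F [-16.9  -6.1  20. ] grip 0.015570074408422436 40.03476440906525
2 [0.8 4.6 1.1]
```

The force rose to 18 N with almost no motion, so the arm is on its stop. I'll hold briefly, check it is stable, and hand in.

Emit:
move_arm:
  deltas:
    - [[0,0,0],[0,0,0],1]
    - [[0,0,0],[0,0,0],1]
    - [[0,0,0],[0,0,0],1]
    - [[0,0,0],[0,0,0],1]

```text
t: 20.05
position: [0.6175, -0.0329, 0.0211]
tcp_rot: [-3.137, 0.001, 2.015]
ft_force: [-17.3, -6.1, 20.3]
grip_width: 0.015
grasp_force: 40.0
```

```bash
python3 -c "
from h import *
arc([])
c=get_calibration('side');im=snapshot('side')
for k in blobs(im[150:320,260:400],(15,110,50),(35,255,255),10): print('brass',k.reshape(-1,2).mean(0)+[260,150])
print('tin spots',proj(c,[.515,.327,.02]),proj(c,[.574,.326,.02]))
print(sign_off())"
```

```text
swing est 1.2050562170116101 r 0.13083617320502972 F [-17.3  -6.1  20.3] grip 0.015040087007894215 40.034440755844116
tin spots [299.71422969 205.31622232] [319.89327468 203.32668731]
the job is handed in; nothing more can be done
None
```

Job handed in at about 20 s of the 67 s: both brass offcuts are in the grey scrap tin, and the gripper is holding the tension arm by its post against the stop with a 40 N grip; I judged the stop from the force rising to about 18 N with almost no further motion (estimated swing 1.205 of 1.22 rad).

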